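# Take the temperature of the chocolate melter with the probe thermometer

## Task

Before the glazing starts, check the chocolate melter: slide the cover of the probe port on its lid fully open by the red tab, then take the probe thermometer out of its stand and lower the stem straight down through the port, until the black depth mark on the stem is level with the mouth of the port. The probe must never touch the melter, because the warm metal would spoil the reading: keep the stem upright and centred in the hole, hold it still like that for at least three seconds, and finish while still holding it there. Leave the stand and all other things where they are.

Things in the scene. Friction and masses are not known exactly. Their poses are not given: they have to be found in the camera images.
- melter: Fixed chocolate melter, steel box 180 (x) x 220 (y) mm, lid top at z 112 mm. Origin: centre of underside; -x face is the front with a knob. Bar handle along y at x = +50 mm, top at 137 mm. In front of it the black port block, 54 x 104 mm (x, y), centred at x = -32 mm, top at 126 mm, with 8 mm high steel rails along its long sides and 5 mm end stops. Hollow under the port down to z 24 mm.
- port (a point): Centre of the mouth of the probe port's round hole, level with the top face of the port block (126 mm above the worktop). The hole is vertical, ringed by a bright steel bush, 16 mm in diameter, 18 mm deep, then opens into the hollow melter. Axes as the melter's. It lies under the cover until that is slid away.
- port_cover (a joint): Sliding port cover, an aluminium plate 38 x 38 mm, top 4.5 mm above the port block, with a red tab on it. 0 = closed, over the hole; 0.040 = fully open, 40 mm along the melter's +y. A spring detent holds it at either end: about 2.5 N along the slide starts it; past half-way it is drawn on to the other end.
- cover_tab (a point): Centre of the red finger tab on the cover: 24 mm (melter's x) x 10 mm thick (melter's y, along the slide) x 20 mm high; the plate begins 10 mm below this point. Axes as the melter's; moves with the cover. Nothing but the 5 mm end stops stands beside the tab along the slide.
- probe: Probe thermometer, loose, 50 to 90 g, stem down in the stand. Origin: tip of the stem; z points up to the handle. From the tip: steel stem 5 mm in diameter up to 84 mm, black tapered neck (15 mm at most) up to 97 mm, white handle 22 mm thick (x) x 34 mm wide (y) from 97 to 177 mm, with a blue band at its foot and a display on its -x face. Any turn about z will do in the port.
- probe_handle (a point): Centre of the probe's handle, 137 mm above the tip: grip it here across its 22 mm thickness (along the probe's x) or its 34 mm width. Its axes are the probe's.
- probe_mark (a point): The black depth mark, a 3 mm ring round the stem, 60 mm above the tip; on the stem's axis.
- probe_tip (a point): The tip of the stem, on its axis.
- probe_stand: Loose weighted stand, 0.7 kg: dark round foot, 90 mm in diameter, with an upright grey tube, 36 mm across at its rim, 112 mm high, inner width at least 16 mm. Origin: centre of its underside, z up. The probe's handle rests on the rim, its stem hangs free in the tube; lift it straight up by 100 mm or more to clear the rim.
- honey_jar: Bystander: honey jar with a grey lid, 71 mm in diameter, 110 mm high, loose. Origin: centre of its underside. It and the stand may be found with places swapped.
- jam_jar: Bystander: strawberry jam jar with a white lid, 72 mm in diameter, 102 mm high, loose, behind on the till desk. Origin: centre of its underside.
Not all that is in view belongs to the job. Leave any purple look-alike of the probe alone.

How it is judged:
On the way, in this order (a step that is already met when the one before it is completed fails the run):
1. the port cover is slid fully open (value of joint port_cover above 0.036 m), for 0.2 s.
2. the probe is lifted clear of its stand, above the port (z of probe_tip in the frame of port above 0.004 m and contact force between the fingers and probe above 1 N), for 0.1 s.
3. the stem is held upright and centred in the port, its mark level with the mouth, still, for three seconds (horizontal distance between probe_mark and port below 0.004 m and angle between probe's own z axis and vertical below 0.06 rad and z of probe_mark in the frame of port between -0.007 and 0.007 m and linear speed of probe below 0.01 m/s and contact force between the fingers and probe above 1 N), for 3 s.
At the end, for the whole second after the job is handed in: Cover at least 36 mm open; the gripper holds the probe still, its mark within 7 mm of the height of the port's mouth and 4 mm of the hole's axis, stem within 0.06 rad of vertical, touching neither melter nor stand; the stand is upright, within 30 mm of its place (all of step 3 and value of joint port_cover above 0.036 m and contact force between probe and melter below 0.1 N and contact force between probe and probe_stand below 0.1 N and angle between probe_stand's own z axis and vertical below 0.1 rad and distance of probe_stand from where it was at the start of the episode below 0.03 m); the arm keeps its last pose, push and grip.
It fails at once if the probe touches the melter or its port cover (contact force between probe and melter above 0.1 N).
It fails at once if the stand is knocked over (angle between probe_stand's own z axis and vertical above 0.4 rad).
It fails at once if the honey jar or the jam jar is pushed from its place by more than 20 mm (distance of any of honey_jar, jam_jar from where it was at the start of the episode above 0.02 m).
It also fails if it takes over 69 s, if anything falls off the work surface, if the arm or the gripper's body presses on something with over 40 N, if the wrist force passes 120 N, or if a joint passes its speed limit or range.

## Robot

A 7-joint arm with a two-finger parallel gripper is mounted at the origin on a cart in front of the work surface, level with it; the furniture and walls round the work are solid. World frame = base frame: x ahead of the robot, y to its left, z up, the work surface at z = 0. Lengths are in m, angles in rad, forces in N, time in s.
With the tool pointing down it reaches from about 0.425 to 0.925 m from the base axis. Payload 6.8 kg.
Tool frame: the origin (TCP) lies on the centre line of the jaws, within the pads' length; the fingertips stand 25 mm ahead of it and the grasp point (between the pads) lies 6 mm ahead of it; z points along the fingers, y is the line along which they close (so a half turn about z gives the same grasp; the last joint's range is limited). The gripper opens to 85 mm and grips with 20 to 120 N. Pads are 22 mm wide; open, the fingers measure 114 mm over their backs; the gripper's body (76 mm by 85 mm) begins 54 mm behind the grasp point. The pads swing forward as they close: fully open they stand 13 mm farther back than shut.
Start: joints at [1.067, 0.477, 0.022, 1.555, -0.011, 1.109, -0.083], TCP at [0.26, -0.623, 0.256] pointing down, gripper open.
Joint ranges: [-2.96, 2.96], [-0.34, 2.1], [-1.41, 1.46], [0.24, 2.44], [-1.37, 4.51], [0.17, 1.92], [-2.96, 2.96]. Speed limits (rad/s): [2.39, 2.39, 3.14, 3.14, 3.14, 3.14, 3.14].

## Interface

Orientations are given as a rotation vector (axis times angle).
In Python, from bench import telemetry, grab_frame, job gives the robot as it stands.
- The arm moves only by the tool apply_moves, never from a script. Its argument "rows" is a list of rows, each a list of 2 entries, a list of its own where there are three numbers: the shift along the tool's x, y, z each as a share of 250 mm, from -1 to 1, then the turn, a rotation vector about the tool's x, y, z each as a share of pi rad, from -1 to 1. A call has 1 to 10 rows; each row is the pose to reach, as a shift and turn from the pose commanded when the call began, along the tool's axes at that moment, turning the shorter way round; what a row does not reach only later rows make up. A row lasts 1/8 s, in which the tool goes at most 62.5 mm and 10.7 degrees, less where a joint would pass 70% of its speed; a pose out of reach is approached as far as the arm can. A call with a number of a shift or a turn outside -1 to 1 is refused whole. A call with a gripper value outside its range is refused whole. "jaw" is the gripper's target within -1 to 1 (fully open at 1, half-way at 0, shut at -1), set as the call begins (left out, the last holds). The fingers move at their own pace and stop on an object; "newtons" is the grip in N (left out, the last holds). Time passes only in rows, so rows that repeat a pose let the fingers close. It gives the time, the measured TCP pose, the force, the opening and the grip force at its end, in the units of the state.
- telemetry.get_obs(): the state, without advancing time (a new reading comes with each control period).
- grab_frame(name): name is "side" or "top" or "wrist"; returns a dict with "frame" (384x512x3 uint8, red, green, blue), "vertical_fov" (degrees; the focal length in pixels is half the picture's height over the tangent of half this angle, whatever the lens; pixels are square), "cx", "cy" (the principal point, pixels), "origin" and "attitude" of the camera in the world. Camera axes: x right, y up, looking along -z (the intrinsics and any distortion apply to the point x, -y, -z); pixel columns grow to the right and rows downward; lengths in m; the calibration is good to about 2 mm. A picture is of the moment at which its call begins. There is no depth.
- job.hand_in(): hands the job in; it is judged then, once.
The state is a dict: "clock": time; "joints": joint angles; "qvel": joint speeds; "tau": joint torques, N m; "tcp_pos": TCP position; "orientation": TCP orientation; "contact_force": force on the tool from outside, world axes, zero at the start; "moment": the same for the moment, N m; "grip_width": finger opening in m; "gripper_force": force on a finger pad.
Only numpy, scipy, OpenCV 4.12 (cv2) and the standard library are available. Lean on these libraries where they do the work, as an engineer would, in place of code of your own. Each camera call takes 0.05 s, during which the arm holds its last target. There are 200 camera calls.

## Working session

There is one attempt and no reset: what is moved stays moved. The work goes in short steps, Python scripts to look and compute and a tool call to move; the robot and the scene stay as the last step left them, time stands still between calls to the robot, and variables do not carry over. Pictures are saved under pics/ and viewed, at most 10 in all, crops included, and the job is handed in when it is done.

Besides the shell and the picture viewer there is one more tool, called as name(argument=value, ...) on one line, values as JSON. apply_moves: Moves the arm, as the interface text tells. Its arguments: {"type":"object","properties":{"rows":{"type":"array"},"jaw":{"type":"number"},"newtons":{"type":"number"}},"required":["rows"]}

```bash
mkdir -p pics; ls; python3 - <<'E'
from bench import telemetry, grab_frame
import cv2,numpy as np
o=telemetry.get_obs();print({k:np.round(v,3) for k,v in o.items()})
ims=[]
for n in ("side","top","wrist"):
    d=grab_frame(n);np.savez(f"pics/{n}0.npz",**d)
    cv2.imwrite(f"pics/{n}0.png",d["frame"][:,:,::-1])
    print(n,{k:np.round(v,4) for k,v in d.items() if k!="frame"})
E
```

```text
pics
{'clock': np.float64(0.0), 'joints': array([ 1.067,  0.478,  0.022,  1.556, -0.011,  1.109, -0.083]), 'qvel': array([ 0.   , -0.   , -0.   , -0.001, -0.002, -0.001,  0.001]), 'tau': array([-0.0000e+00, -5.9645e+01,  1.6080e+00, -2.8120e+01,  1.2000e-02,
        9.0000e-03, -0.0000e+00]), 'tcp_pos': array([ 0.26 , -0.622,  0.255]), 'orientation': array([-3.079e+00, -6.170e-01,  1.000e-03]), 'contact_force': array([ 0.245, -0.43 ,  0.04 ]), 'moment': array([0.044, 0.019, 0.013]), 'gripper_force': np.float64(0.0), 'grip_width': np.float64(0.085)}
side {'vertical_fov': np.float64(55.3267), 'cx': np.float64(257.6803), 'cy': np.float64(194.957), 'origin': array([-0.0157, -0.4203,  0.6775]), 'attitude': array([ 0.7652, -0.4834, -1.0362])}
top {'vertical_fov': np.float64(42.6663), 'cx': np.float64(264.9376), 'cy': np.float64(188.6221), 'origin': array([ 0.2892, -0.1368,  1.4625]), 'attitude': array([ 0.1616, -0.1706, -1.6264])}
wrist {'vertical_fov': np.float64(71.285), 'cx': np.float64(257.6906), 'cy': np.float64(193.4594), 'origin': array([ 0.3227, -0.5963,  0.3737]), 'attitude': array([-0.2345,  0.1602, -1.1675])}
```

View pics/side0.png

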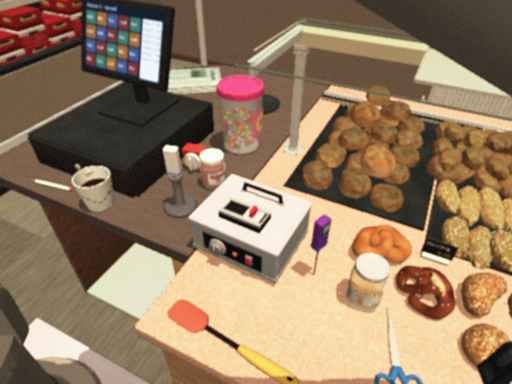

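View pics/top0.png

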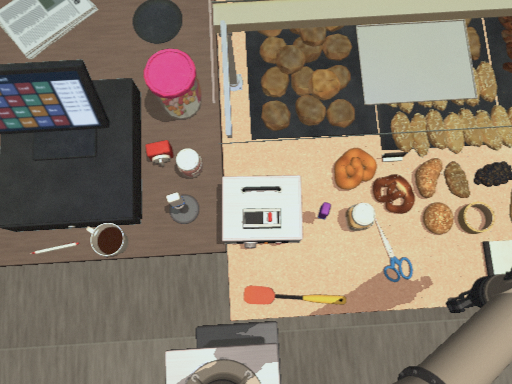

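The candidates for the probe are the white one in the grey-tubed stand (side view 173,160; top view 177,200) and the purple one (side view 320,235; top view 325,210). The white probe fits the description and the purple one is the look-alike. The melter is at side (250,225) with its red tab at (254,212). I'll confirm both in one enlarged crop.

```bash
cat > h.py <<'E'
import numpy as np,cv2
from scipy.spatial.transform import Rotation as R
def load(n): return dict(np.load(f"pics/{n}.npz"))
def f(d): return 192/np.tan(np.radians(float(d["vertical_fov"]))/2)
def ray(d,u,v):
    r=np.array([(u-d["cx"])/f(d),-(v-d["cy"])/f(d),-1.]);return R.from_rotvec(d["attitude"]).apply(r)
def onz(d,u,v,z):
    r=ray(d,u,v);o=d["origin"];return o+r*(z-o[2])/r[2]
def proj(d,p):
    c=R.from_rotvec(d["attitude"]).inv().apply(np.asarray(p)-d["origin"]);return np.array([d["cx"]-f(d)*c[0]/c[2],d["cy"]+f(d)*c[1]/c[2]])
def tri(obs):
    A=np.zeros((3,3));b=np.zeros(3)
    for d,u,v in obs:
        r=ray(d,u,v);r/=np.linalg.norm(r);P=np.eye(3)-np.outer(r,r);A+=P;b+=P@d["origin"]
    return np.linalg.solve(A,b)
E
python3 - <<'E'
from h import *
s,t=load("side0"),load("top0")
a=cv2.resize(s["frame"][130:290,140:340,::-1],None,fx=2.5,fy=2.5,interpolation=2)
b=cv2.resize(t["frame"][165:255,160:310,::-1],None,fx=4,fy=4,interpolation=2)[:,:]
b=cv2.resize(t["frame"][165:265,225:310,::-1],None,fx=3.5,fy=3.5,interpolation=2)
h=400;c=np.zeros((h,500+b.shape[1],3),np.uint8);c[:a.shape[0],:500]=a;c[:b.shape[0],500:]=b
cv2.imwrite("pics/crop1.png",c)
# melter lid corners in top view
for uv in [(222,177),(300,177),(301,241),(222,241)]: print(uv,onz(t,*uv,.112).round(3))
for n,d in(("s",s),("t",t)):
    hsv=cv2.cvtColor(d["frame"],cv2.COLOR_RGB2HSV)
    m=cv2.inRange(hsv,(0,120,80),(8,255,255))|cv2.inRange(hsv,(170,120,80),(180,255,255))
    k,_,st,ce=cv2.connectedComponentsWithStats(m)
    for i in range(1,k):
        if st[i,4]>5: print(n,st[i],ce[i].round(1))
E
```

```text
(222, 177) [ 0.617 -0.035  0.112]
(300, 177) [ 0.604 -0.254  0.112]
(301, 241) [ 0.423 -0.243  0.112]
(222, 241) [ 0.437 -0.027  0.112]
s [   0    0   82   66 2620] [38.1 26.2]
s [75 11  6  2  6] [77.5 11.5]
s [119  16  10  14  87] [123.8  21.9]
s [107  29  10  13  80] [112.5  35.3]
s [97 41  9 13 68] [101.2  46.9]
s [86 53  9 13 67] [90.9 58.9]
s [128  62  10  14  87] [133.2  68.6]
s [217  74  48  28 627] [240.5  89.5]
s [245 108  18  30 185] [254.2 121.9]
s [233 110   3   3   6] [233.8 110.8]
s [235 121   5   5  18] [237.3 123. ]
s [224 122   5   9  27] [225.8 126. ]
s [181 142  27  16 228] [192.5 148.2]
s [234 144   3   3   6] [234.7 145.2]
s [184 165   3   3   6] [185.  166.2]
s [202 164  21  21 141] [208.4 171.4]
s [211 173  13   5  26] [216.8 175.6]
s [ 70 187   3   4  11] [ 70.9 188.6]
s [250 206   7  11  57] [252.9 210.9]
s [245 258   6   8  38] [247.5 261.2]
s [ 397  267   58   52 1139] [425.9 291.3]
s [169 301  39  31 823] [188.6 316.1]
t [149  53  12  12  19] [153.6  58.1]
t [178  53   8   5  11] [181.5  54.5]
t [144  52  52  52 305] [175.9  88.6]
t [148  54   6   7   7] [150.1  57. ]
t [144  67   2   6   6] [144.3  69.5]
t [21 84  7  3 10] [23.5 84.9]
t [13 96  4  4  7] [14.7 97.4]
t [  0 109   3   3   6] [  1.2 109.8]
t [145 140  29  21 364] [158.5 148.6]
t [395 175  11   7  14] [399.9 177.7]
t [385 176  11   6  19] [390.3 178.4]
t [374 182   9  11  39] [376.7 185.9]
t [409 191   4   5  10] [410.5 193.1]
t [388 195   7   6  19] [390.4 197. ]
t [382 197   5   3  10] [384.3 198.3]
t [396 206   9   6  28] [400.6 208.6]
t [268 212   4  10  27] [269.6 216.6]
t [244 286  32  18 488] [258.6 294.7]
```

View pics/crop1.png

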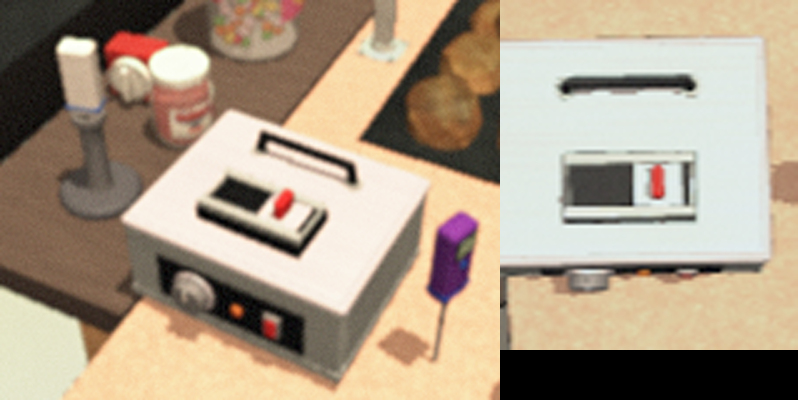

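Confirmed in the crop: the white probe with the blue band is in the grey stand on the desk, the purple look-alike stands right of the melter, and the cover with the red tab is closed (plate towards −y). Next I'll get the metric positions.

```bash
python3 - <<'E'
from h import *
s,t=load("side0"),load("top0")
print("tab tri",tri([(s,252.9,210.9),(t,269.6,216.6)]).round(4), onz(t,269.6,216.6,.1445).round(4), onz(s,252.9,210.9,.1405).round(4))
c=np.mean([onz(t,*uv,.112) for uv in [(222,177),(300,177),(301,241),(222,241)]],0);print("melter c",c.round(4))
# block centre from top: crop px (562..696,151..220)/3.5
b=np.array([onz(t,225+(x-500)/3.5,165+y/3.5,.13) for x,y in[(562,151),(696,151),(696,221),(562,221)]]);print("block",b.round(4),b.mean(0).round(4))
for n,d,box in(("s",s,(155,135,195,185)),("t",t,(160,185,192,215))):
    x0,y0,x1,y1=box;im=d["frame"][y0:y1,x0:x1];hsv=cv2.cvtColor(im,cv2.COLOR_RGB2HSV)
    m=cv2.inRange(hsv,(0,0,150),(180,60,255));k,_,st,ce=cv2.connectedComponentsWithStats(m)
    for i in range(1,k):
        if st[i,4]>15:
            p=np.argwhere(_==i)[:,::-1]+[x0,y0];print(n,st[i]+[x0,y0,0,0,0],(ce[i]+[x0,y0]).round(1),cv2.boxPoints(cv2.minAreaRect(p.astype(np.float32))).round(1).tolist())
    m=cv2.inRange(hsv,(105,70,60),(125,255,255));p=np.argwhere(m)+[y0,x0];print(n,"blue",len(p),p.mean(0)[::-1])
# stand foot ellipse centre, side(180,206)
print("foot side z.01", onz(s,140+100/2.5,130+190/2.5,.012).round(3))
print("foot top", onz(t,184,209,.012).round(3))
cv2.imwrite("pics/stand.png",np.hstack([cv2.resize(s["frame"][135:225,155:205,::-1],None,fx=6,fy=6,interpolation=2),cv2.resize(t["frame"][180:230,160:205,::-1],None,fx=9,fy=9,interpolation=2)[:540].copy() if 0 else cv2.copyMakeBorder(cv2.resize(t["frame"][180:230,160:205,::-1],None,fx=9,fy=9,interpolation=2),0,90,0,0,0)]))
E
```

```text
tab tri [ 0.4916 -0.1616  0.1441] [ 0.4912 -0.161   0.1445] [ 0.4955 -0.1604  0.1405]
melter c [ 0.5202 -0.1398  0.112 ]
block [[ 0.5215 -0.089   0.13  ]
 [ 0.5149 -0.194   0.13  ]
 [ 0.4598 -0.1902  0.13  ]
 [ 0.4663 -0.0861  0.13  ]] [ 0.4906 -0.1398  0.13  ]
s [163 145  15   8  94] [169.9 148.4] [[162.60000610351562, 150.8000030517578], [163.60000610351562, 144.10000610351562], [177.39999389648438, 146.10000610351562], [176.5, 152.8000030517578]]
s [187 153   8   7  40] [190.4 155.7] [[187.0, 153.0], [194.0, 153.0], [194.0, 159.0], [187.0, 159.0]]
s [168 171  12   3  23] [173.7 171.9] [[168.0, 171.0], [179.0, 171.0], [179.0, 173.0], [168.0, 173.0]]
s blue 0 [nan nan]
t [166 192  14  11 104] [172.6 197.1] [[165.1999969482422, 195.60000610351562], [177.8000030517578, 191.39999389648438], [180.1999969482422, 198.60000610351562], [167.60000610351562, 202.8000030517578]]
t blue 7 [179.         204.57142857]
foot side z.01 [0.547 0.086 0.012]
foot top [0.55  0.091 0.012]<stdin>:13: RuntimeWarning: Mean of empty slice.
  ret = um.true_divide(
```

View pics/stand.png

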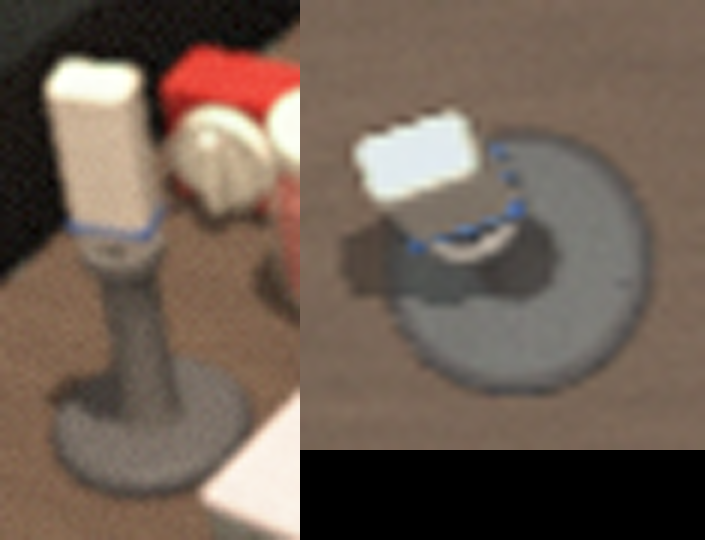

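```bash
cat >> h.py <<'E'
def plan(x,y,z,yaw=None,obs=None):
    "shares for a tool-down pose whose tool x axis has world yaw (deg)"
    from bench import telemetry
    o=telemetry.get_obs();r=R.from_rotvec(o["orientation"])
    s=r.inv().apply(np.array([x,y,z])-o["tcp_pos"])/.25
    X=r.as_matrix()[:,0]; y0=np.degrees(np.arctan2(X[1],X[0]))
    t=R.from_euler("z",y0 if yaw is None else yaw,degrees=True)*R.from_euler("x",180,degrees=True)
    print("now",o["tcp_pos"].round(4),"yaw",round(y0,2),"t",round(float(o["clock"]),2),"shift",s.round(4),"turn",((r.inv()*t).as_rotvec()/np.pi).round(4),"F",o["contact_force"].round(1))
E
python3 - <<'E'
from h import *
s,t=load("side0"),load("top0")
# handle top corners in top view (crop/9)
c=[(160+(x-300)/9,180+y/9) for x,y in[(355,152),(458,110),(478,158),(375,202)]]
P=np.array([onz(t,*q,.192) for q in c]);print(P.round(4),P.mean(0).round(4))
for i in(0,1):
    e=P[i+1]-P[i];print(np.linalg.norm(e).round(4),np.degrees(np.arctan2(e[1],e[0])).round(1))
q=np.mean(c,0)
# side: handle top centre crop (97,77)/6
print("tri top",tri([(t,*q),(s,155+95/6,135+77/6)]).round(4))
print("foot", onz(t,160+220/9,180+262/9,.012).round(4))
Rz=R.from_euler("z",-3.5,degrees=True);
tab=np.array([.4915,-.1612,0]);y=Rz.apply([0,1,0]);print("y",y.round(3))
st=tab-y*.04;plan(st[0],st[1],.28,-3.5)
E
```

```text
[[0.5532 0.1085 0.192 ]
 [0.5639 0.0781 0.192 ]
 [0.5492 0.0726 0.192 ]
 [0.538  0.103  0.192 ]] [0.5511 0.0906 0.192 ]
0.0322 -70.7
0.0157 -159.6
tri top [0.5519 0.0891 0.1933]
foot [0.5499 0.0893 0.012 ]
y [0.061 0.998 0.   ]
now [ 0.2601 -0.6225  0.2556] yaw 22.68 t 0.15 shift [ 1.4949 -1.202  -0.0963] turn [-4.000e-04  1.000e-04  1.454e-01] F [ 0.2 -0.7 -0.8]
```

apply_moves(rows=[[[0.75,-0.6,-0.1],[0,0,0.145]],[[0.75,-0.6,-0.1],[0,0,0.145]],[[0.75,-0.6,-0.1],[0,0,0.145]],[[0.75,-0.6,-0.1],[0,0,0.145]],[[0.75,-0.6,-0.1],[0,0,0.145]],[[0.75,-0.6,-0.1],[0,0,0.145]],[[0.75,-0.6,-0.1],[0,0,0.145]]], jaw=-1, newtons=30)

```text
clock: 1.02
tcp_pos: [0.3743, -0.4134, 0.281]
orientation: [3.14, -0.098, -0.001]
contact_force: [0.2, -0.1, -0.3]
grip_width: 0.0002
gripper_force: 0.0
```

```bash
python3 -c "
from h import *
plan(.489,-.2,.25,-3.5)"
```

```text
now [ 0.3743 -0.4134  0.281 ] yaw -3.57 t 1.02 shift [ 0.405  -0.8806  0.1235] turn [ 0.0001  0.0002 -0.0004] F [ 0.2 -0.1 -0.3]
```

apply_moves(rows=[[[0.405,-0.88,0.12],[0,0,0]],[[0.405,-0.88,0.12],[0,0,0]],[[0.405,-0.88,0.12],[0,0,0]],[[0.405,-0.88,0.12],[0,0,0]],[[0.405,-0.88,0.12],[0,0,0]],[[0.405,-0.88,0.12],[0,0,0]],[[0.405,-0.88,0.12],[0,0,0]]])

```text
clock: 1.9
tcp_pos: [0.4888, -0.2008, 0.2513]
orientation: [3.139, -0.1, -0.0]
contact_force: [-0.1, -0.5, -0.2]
grip_width: 0.0001
gripper_force: 0.0
```

```bash
python3 - <<'E'
from h import *
from bench import grab_frame
d=grab_frame("wrist");np.savez("pics/wrist1.npz",**d);cv2.imwrite("pics/wrist1.png",d["frame"][:,:,::-1])
hsv=cv2.cvtColor(d["frame"],cv2.COLOR_RGB2HSV)
m=cv2.inRange(hsv,(0,140,80),(8,255,255))|cv2.inRange(hsv,(172,140,80),(180,255,255))
k,_,st,ce=cv2.connectedComponentsWithStats(m)
for i in range(1,k):
    if st[i,4]>80: print(st[i],ce[i].round(1),onz(d,*ce[i],.1505).round(4))
plan(.489,-.2,.165,-3.5)
E
```

```text
[487  69  14  23 148] [493.5  78.5] [ 0.5751 -0.3848  0.1505]
[495 106  17  11  94] [505.2 111.5] [ 0.5503 -0.398   0.1505]
[206 186  10  25 212] [210.6 198.2] [ 0.4946 -0.1603  0.1505]
now [ 0.4889 -0.2005  0.2513] yaw -3.62 t 1.95 shift [ 2.000e-04 -2.300e-03  3.454e-01] turn [ 0.0002  0.     -0.0007] F [ 0.7 -0.8 -0.3]
```

View pics/wrist1.png

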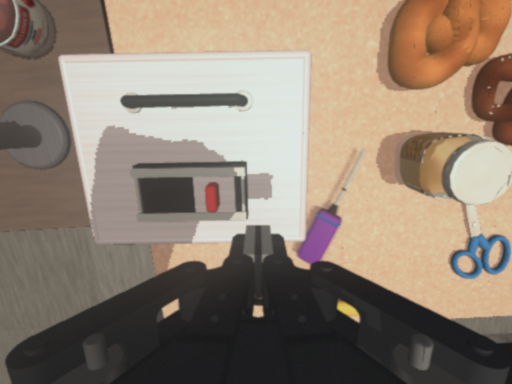

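The wrist view shows the closed fingertips at (258,232) and the red tab at (211,198), about 40 mm to +y. The −y end of the block lies under the fingers with nothing in the way. I'll lower and push.

apply_moves(rows=[[[0.016,0,0.2],[0,0,0]],[[0.016,0,0.3],[0,0,0]],[[0.016,0,0.345],[0,0,0]],[[0.016,0,0.345],[0,0,0]],[[0.016,0,0.345],[0,0,0]]])

```text
clock: 2.58
tcp_pos: [0.4943, -0.1993, 0.1662]
orientation: [3.14, -0.095, 0.003]
contact_force: [1.1, -0.7, -0.5]
grip_width: 0.0004
gripper_force: 0.0
```

apply_moves(rows=[[[0,-0.04,0],[0,0,0]],[[0,-0.08,0],[0,0,0]],[[0,-0.11,0],[0,0,0]],[[0,-0.14,0],[0,0,0]],[[0,-0.17,0],[0,0,0]],[[0,-0.2,0],[0,0,0]],[[0,-0.2,0],[0,0,0]]])

```text
clock: 3.45
tcp_pos: [0.4966, -0.1476, 0.1648]
orientation: [-3.14, 0.091, 0.001]
contact_force: [-0.0, -0.8, -0.9]
grip_width: -0.0002
gripper_force: 0.0
```

```bash
python3 - <<'E'
from h import *
from bench import grab_frame
for n in("top","side"):
    d=grab_frame(n);np.savez(f"pics/{n}2.npz",**d)
    hsv=cv2.cvtColor(d["frame"],cv2.COLOR_RGB2HSV)
    m=cv2.inRange(hsv,(0,120,80),(8,255,255))|cv2.inRange(hsv,(170,120,80),(180,255,255))
    k,_,st,ce=cv2.connectedComponentsWithStats(m)
    for i in range(1,k):
        if st[i,4]>5 and 230<ce[i][0]<290 and 190<ce[i][1]<250: print(n,st[i],onz(d,*ce[i],.143).round(4))
plan(.494,-.12,.165,-3.5)
E
```

```text
side [233 200   9  12  74] [ 0.4947 -0.1219  0.143 ]
now [ 0.4965 -0.1487  0.1648] yaw -3.4 t 3.55 shift [-0.0168 -0.1139 -0.0006] turn [-0.0001  0.0001  0.0006] F [-0.3 -0.2 -0.5]
```

apply_moves(rows=[[[0,0.04,-0.1],[0,0,0]],[[0,0.1,-0.3],[0,0,0]],[[-0.02,0.16,-0.4],[0,0,0]],[[-0.08,0.16,-0.4],[0,0,0]],[[-0.08,0.16,-0.4],[0,0,0]],[[-0.08,0.16,-0.4],[0,0,0]]], jaw=1)

```text
clock: 4.3
tcp_pos: [0.4738, -0.1869, 0.264]
orientation: [-3.14, 0.093, 0.003]
contact_force: [-0.2, 0.0, 0.5]
grip_width: 0.0856
gripper_force: 0.0
```

```bash
python3 - <<'E'
from h import *
from bench import grab_frame
for n in("wrist","top","side"):
    d=grab_frame(n);np.savez(f"pics/{n}3.npz",**d)
    hsv=cv2.cvtColor(d["frame"],cv2.COLOR_RGB2HSV)
    m=cv2.inRange(hsv,(0,120,80),(8,255,255))|cv2.inRange(hsv,(170,120,80),(180,255,255))
    k,_,st,ce=cv2.connectedComponentsWithStats(m)
    for i in range(1,k):
        p=onz(d,*ce[i],.143)
        if st[i,4]>5 and .46<p[0]<.53 and -.2<p[1]<-.08: print(n,st[i],p.round(4))
for n,a in(("side",load("side0")),("wrist",load("wrist1"))): pass
print("closed:",onz(load("side0"),252.9,210.9,.143).round(4),onz(load("wrist1"),210.6,198.2,.143).round(4))
d=load("wrist3");u,v=proj(d,(.494,-.16,.126)).astype(int);print(u,v)
t=load("top3");a,b=proj(t,(.494,-.16,.126)).astype(int);s=load("side3");e,g=proj(s,(.494,-.16,.126)).astype(int)
z=lambda im,x,y,h,w,k:cv2.resize(im[y-h:y+h,x-w:x+w,::-1],None,fx=k,fy=k,interpolation=2)
cv2.imwrite("pics/port3.png",np.hstack([z(d["frame"],u,v,30,40,5),z(t["frame"],a,b,15,20,10)[:300,:],z(s["frame"],e,g,30,40,5)])[:, :800] if 0 else np.vstack([np.hstack([z(d["frame"],u,v,25,40,5)]*1+[z(s["frame"],e,g,25,40,5)]),np.hstack([z(t["frame"],a,b,25,40,5)]*1+[z(d["frame"],u,v,25,40,5)*0])]))
E
```

```text
wrist [177 164  12  27 263] [ 0.4949 -0.1188  0.143 ]
top [254 218   3   4  10] [ 0.4852 -0.1213  0.143 ]
side [233 200   9  12  70] [ 0.4934 -0.1216  0.143 ]
closed: [ 0.4931 -0.1616  0.143 ] [ 0.4925 -0.1587  0.143 ]
229 172
```

View pics/port3.png

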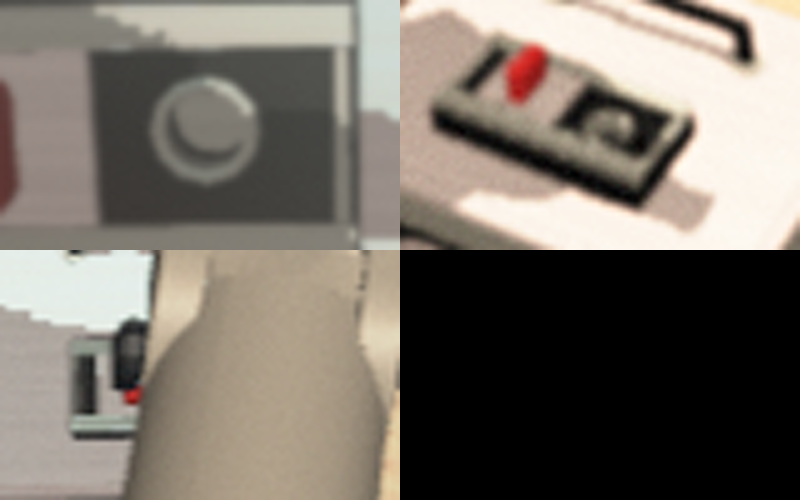

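```bash
python3 - <<'E'
from h import *
d,s=load("wrist3"),load("side3");u,v=229,172;e,g=proj(s,(.494,-.16,.126)).astype(int)
a=(u-40+205.5/5-.4,v-25+131/5-.4);b=(e-40+207/5-.4,g-25+122/5-.4)
print(a,onz(d,*a,.126).round(4),b,onz(s,*b,.126).round(4),tri([(d,*a),(s,*b)]).round(4))
plan(.551,.0905,.28,20)
plan(.551,.0905,.28,-70)
E
```

```text
(229.7, 172.79999999999998) [ 0.4932 -0.1599  0.126 ] (np.float64(253.0), np.float64(215.0)) [ 0.4977 -0.1594  0.126 ] [ 0.4941 -0.1608  0.1298]
now [ 0.4743 -0.1871  0.2643] yaw -3.37 t 4.45 shift [ 0.2407 -1.1266 -0.0625] turn [-0.0002  0.0003 -0.1299] F [ 0.4  0.5 -0.1]
now [ 0.4743 -0.1871  0.2643] yaw -3.37 t 4.45 shift [ 0.2407 -1.1266 -0.0625] turn [1.000e-04 4.000e-04 3.701e-01] F [ 0.4  0.5 -0.1]
```

apply_moves(rows=[[[0.24,-1,-0.06],[0,0,-0.13]],[[0.24,-1,-0.06],[0,0,-0.13]],[[0.24,-1,-0.06],[0,0,-0.13]],[[0.24,-1,-0.06],[0,0,-0.13]],[[0.24,-1,-0.06],[0,0,-0.13]],[[0.24,-1,-0.06],[0,0,-0.13]],[[0.24,-1,-0.06],[0,0,-0.13]]])

```text
clock: 5.32
tcp_pos: [0.5488, 0.0563, 0.2796]
orientation: [3.094, 0.541, -0.002]
contact_force: [0.0, -0.7, -0.2]
grip_width: 0.0854
gripper_force: 0.0
```

```bash
python3 - <<'E'
from h import *
from bench import grab_frame
for n in("wrist",):
    d=grab_frame(n);np.savez(f"pics/{n}4.npz",**d);cv2.imwrite(f"pics/{n}4.png",d["frame"][:,:,::-1])
print(proj(d,(.551,.0905,.192)))
plan(.551,.0905,.28,20)
E
```

```text
[218.66314279 190.50759757]
now [0.5488 0.0563 0.2797] yaw 19.81 t 5.38 shift [ 0.0545 -0.126  -0.0012] turn [ 0.0002  0.0003 -0.0011] F [ 1.1 -1.  -0.1]
```

View pics/wrist4.png

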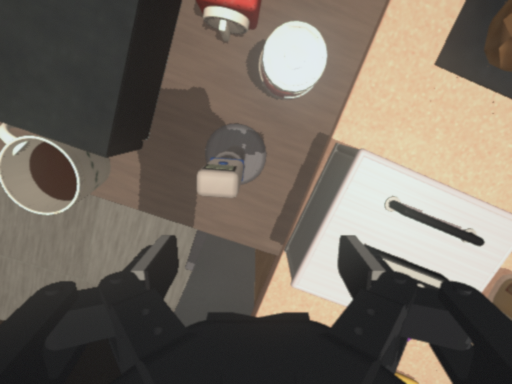

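```bash
python3 - <<'E'
from h import *
d=load("wrist4");im=d["frame"][150:210,185:255];g=cv2.cvtColor(im,cv2.COLOR_RGB2HSV)
m=cv2.inRange(g,(0,0,165),(180,70,255))
k,l,st,ce=cv2.connectedComponentsWithStats(m)
for i in range(1,k):
    if st[i,4]>100:
        b=cv2.boxPoints(cv2.minAreaRect((np.argwhere(l==i)[:,::-1]+[185,150]).astype(np.float32)));P=np.array([onz(d,*q,.192) for q in b])
        print(st[i],b.round(1).tolist(),P.mean(0).round(4),[(np.linalg.norm(P[j+1]-P[j]).round(4),np.degrees(np.arctan2(*(P[j+1]-P[j])[1::-1])).round(1)) for j in(0,1)])
E
```

```text
[ 13  21  39  25 894] [[198.0, 171.0], [236.0, 171.0], [236.0, 195.0], [198.0, 195.0]] [0.5563 0.0936 0.192 ] [(np.float64(0.0296), np.float64(-70.2)), (np.float64(0.0194), np.float64(-161.4))]
```

The wrist view shows the probe's handle top at (217,183), with the finger pads on either side and the jam jar at (293,58) clear. I'll move over the handle and down.

apply_moves(rows=[[[0.064,-0.128,0],[0,0,0]],[[0.064,-0.128,0],[0,0,0]],[[0.064,-0.128,0.15],[0,0,0]],[[0.064,-0.128,0.3],[0,0,0]],[[0.064,-0.128,0.4],[0,0,0]],[[0.064,-0.128,0.48],[0,0,0]],[[0.064,-0.128,0.48],[0,0,0]],[[0.064,-0.128,0.48],[0,0,0]]])

```text
clock: 6.38
tcp_pos: [0.5537, 0.0931, 0.1609]
orientation: [3.094, 0.543, 0.002]
contact_force: [0.0, -0.5, 0.1]
grip_width: 0.0855
gripper_force: 0.0
```

apply_moves(rows=[[[0,0,0],[0,0,0]],[[0,0,0],[0,0,0]],[[0,0,0],[0,0,0]],[[0,0,0],[0,0,0]],[[0,0,0],[0,0,0]],[[0,0,0],[0,0,0]],[[0,0,0],[0,0,0]],[[0,0,0],[0,0,0]]], jaw=-1, newtons=30)

```text
clock: 7.38
tcp_pos: [0.5536, 0.0939, 0.1606]
orientation: [3.094, 0.545, 0.001]
contact_force: [-1.2, -1.1, 6.7]
grip_width: 0.0335
gripper_force: 18.2
```

apply_moves(rows=[[[0,0,-0.02],[0,0,0]],[[0,0,-0.06],[0,0,0]],[[0,0,-0.14],[0,0,0]],[[0,0,-0.24],[0,0,0]],[[0,0,-0.36],[0,0,0]],[[0,0,-0.48],[0,0,0]],[[0,0,-0.58],[0,0,0]],[[0,0,-0.64],[0,0,0]],[[0,0,-0.64],[0,0,0]],[[0,0,-0.64],[0,0,0]]])

```text
clock: 8.62
tcp_pos: [0.5526, 0.0937, 0.319]
orientation: [3.094, 0.545, -0.003]
contact_force: [0.2, 0.9, -1.2]
grip_width: 0.0335
gripper_force: 18.0
```

```bash
python3 - <<'E'
from h import *
from bench import grab_frame
for n in("wrist","side","top"):
    d=grab_frame(n);np.savez(f"pics/{n}5.npz",**d)
a,b=load("side5")["frame"][30:230,110:260,::-1],load("wrist5")["frame"][:,:,::-1]
cv2.imwrite("pics/lift5.png",np.hstack([cv2.resize(a,None,fx=2,fy=2,interpolation=2),cv2.copyMakeBorder(cv2.resize(b,(460,345)),0,55,0,0,0)]))
plan(.494,-.16,.325)
E
```

```text
now [0.5527 0.0937 0.3189] yaw 19.98 t 8.78 shift [-0.5676  0.8734 -0.0234] turn [-0.0001  0.0006 -0.    ] F [ 0.1 -0.1 -1.5]
```

View pics/lift5.png

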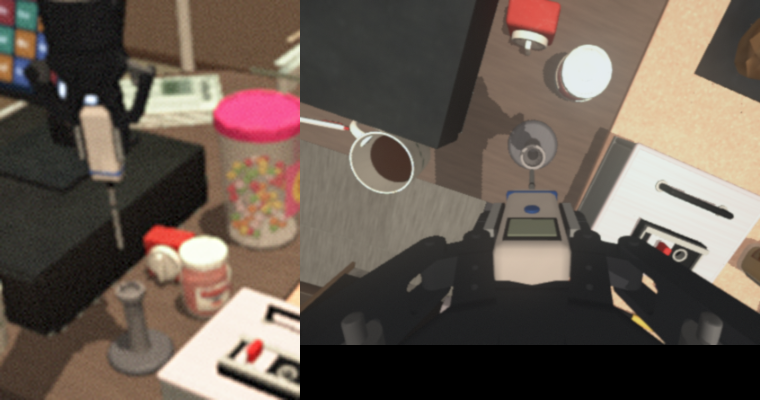

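The probe is lifted. The stem hangs free above the stand in both views, and the stand is in place. I'll carry it over the port.

apply_moves(rows=[[[-0.05,0.08,-0.02],[0,0,0]],[[-0.13,0.2,-0.02],[0,0,0]],[[-0.22,0.34,-0.02],[0,0,0]],[[-0.31,0.48,-0.02],[0,0,0]],[[-0.4,0.62,-0.02],[0,0,0]],[[-0.48,0.74,-0.02],[0,0,0]],[[-0.54,0.83,-0.02],[0,0,0]],[[-0.567,0.872,-0.02],[0,0,0]],[[-0.567,0.872,-0.02],[0,0,0]],[[-0.567,0.872,-0.02],[0,0,0]]])

```text
clock: 10.02
tcp_pos: [0.4949, -0.1579, 0.3249]
orientation: [-3.093, -0.548, -0.0]
contact_force: [0.5, 0.2, -1.0]
grip_width: 0.0337
gripper_force: 18.1
```

```bash
python3 - <<'E'
from h import *
from bench import grab_frame
for n in("wrist","side"):
    d=grab_frame(n);np.savez(f"pics/{n}6.npz",**d)
s,w=load("side6"),load("wrist6");q=[proj(x,(.494,-.16,.165)).astype(int) for x in(s,w)];print(q)
c=[cv2.resize(x["frame"][v-50:v+50,u-40:u+40,::-1],None,fx=5,fy=5,interpolation=2) for x,(u,v) in zip((s,w),q)]
cv2.imwrite("pics/over6.png",np.hstack(c))
plan(.494,-.16,.325)
E
```

```text
[array([252, 202]), array([259, 187])]
now [ 0.4949 -0.1581  0.325 ] yaw 20.1 t 10.12 shift [-0.0059  0.0061  0.    ] turn [-0.0001 -0.0001  0.    ] F [-0.2  0.2 -0.8]
```

View pics/over6.png

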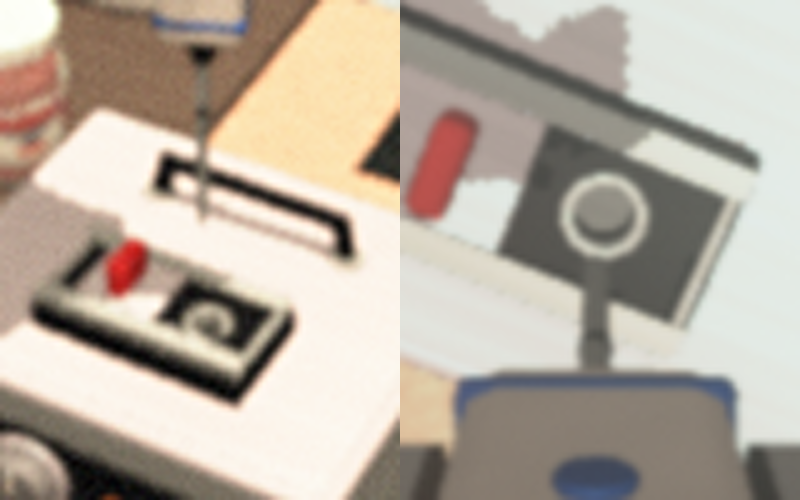

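```bash
python3 - <<'E'
from h import *
s,w=load("side6"),load("wrist6")
S=lambda x,y:(s,212+x/5-.4,152+y/5-.4)
W=lambda x,y:(w,219+(x-400)/5-.4,137+y/5-.4)
print("tip",tri([S(203,221),W(597,258)]).round(4))
h=[tri([S(208,322),W(605,215)])];print("hole tri",h[0].round(4),"z.126:",onz(*W(605,215),.126).round(4),onz(*S(208,322),.126).round(4))
for z in(.177,.179,.181): print("tip on z",z,onz(*W(597,258),z).round(4),onz(*S(203,221),z).round(4))
# vertical stem directions at tip: predicted image lines through the tip vs. measured stem
p=tri([S(203,221),W(597,258)])
for n,d,o in(("s",s,(212,152,0)),("w",w,(219,137,400))):
    for dz in(0,.06,.084,.097):
        q=proj(d,p+[0,0,dz]);print(n,dz,((q-np.array(o[:2])+.4)*5+[o[2],0]).round(1))
E
```

```text
tip [ 0.4964 -0.1577  0.1814]
hole tri [ 0.4942 -0.1608  0.1266] z.126: [ 0.4937 -0.1601  0.126 ] [ 0.4951 -0.1612  0.126 ]
tip on z 0.177 [ 0.4951 -0.1575  0.177 ] [ 0.5012 -0.1558  0.177 ]
tip on z 0.179 [ 0.4956 -0.1574  0.179 ] [ 0.4992 -0.1569  0.179 ]
tip on z 0.181 [ 0.4961 -0.1572  0.181 ] [ 0.4971 -0.158   0.181 ]
s 0 [201.6 221. ]
s 0.06 [201.2 105.5]
s 0.084 [200.9  55.7]
s 0.097 [200.8  27.8]
w 0 [599.8 257.7]
w 0.06 [600.1 350.6]
w 0.084 [600.3 403.7]
w 0.097 [600.5 438.3]
```

```bash
python3 -c "
from h import *
plan(.4927,-.161,.281)"
```

```text
now [ 0.4949 -0.1581  0.325 ] yaw 20.1 t 10.12 shift [-0.0122  0.0081  0.176 ] turn [-0.0001 -0.0001  0.    ] F [-0.2  0.2 -0.8]
```

apply_moves(rows=[[[-0.012,0.008,0.02],[0,0,0]],[[-0.012,0.008,0.06],[0,0,0]],[[-0.012,0.008,0.11],[0,0,0]],[[-0.012,0.008,0.15],[0,0,0]],[[-0.012,0.008,0.17],[0,0,0]],[[-0.012,0.008,0.17],[0,0,0]],[[-0.012,0.008,0.17],[0,0,0]]])

```text
clock: 11.0
tcp_pos: [0.4926, -0.1624, 0.2829]
orientation: [3.094, 0.545, 0.001]
contact_force: [0.1, 0.8, -1.2]
grip_width: 0.0337
gripper_force: 18.1
```

```bash
python3 - <<'E'
from h import *
from bench import grab_frame
for n in("wrist","side"):
    d=grab_frame(n);np.savez(f"pics/{n}7.npz",**d)
s,w=load("side7"),load("wrist7");q=[(252,202),(259,187)]
c=[cv2.resize(x["frame"][v-50:v+50,u-40:u+40,::-1],None,fx=5,fy=5,interpolation=2) for x,(u,v) in zip((s,w),q)]
cv2.imwrite("pics/over7.png",np.hstack(c))
plan(.4927,-.161,.281)
E
```

```text
now [ 0.4926 -0.1624  0.283 ] yaw 19.97 t 11.1 shift [ 0.0024 -0.0051  0.008 ] turn [ 0.0002 -0.0002 -0.    ] F [-1.3  0.2 -0.8]
```

View pics/over7.png

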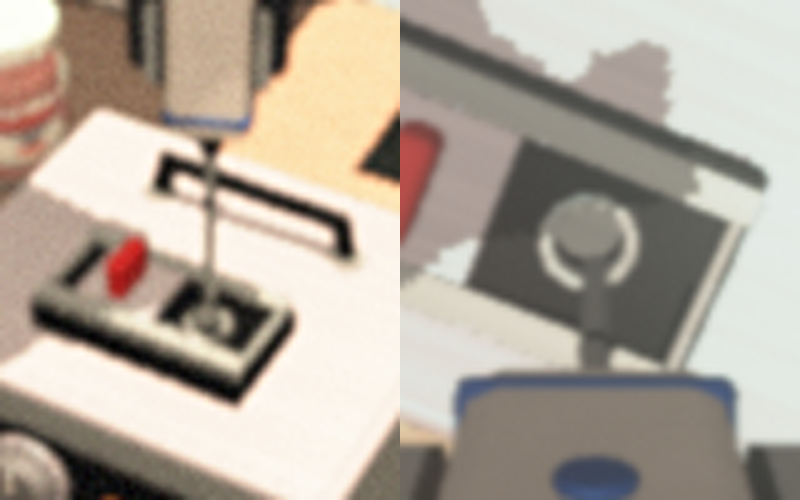

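```bash
python3 - <<'E'
from h import *
s,w=load("side7"),load("wrist7")
S=lambda x,y:(s,212+x/5-.4,152+y/5-.4)
W=lambda x,y:(w,219+(x-400)/5-.4,137+y/5-.4)
print("hole",onz(*W(588,242),.126).round(4),"tip w",onz(*W(597,258),.1394).round(4),onz(*W(597,258),.137).round(4),"tip s",onz(*S(212,304),.1394).round(4),"tip tri",tri([S(212,304),W(597,258)]).round(4))
# mark at 60mm: wrist (595,345)?
for dz in(0,.06): print(((proj(w,onz(*W(597,258),.139)+[0,0,dz])-[219,137]+.4)*5+[400,0]).round(1),((proj(s,onz(*W(597,258),.139)+[0,0,dz])-[212,152]+.4)*5).round(1))
# stem centreline in wrist crop rows
g=cv2.cvtColor(w["frame"],cv2.COLOR_RGB2GRAY)
for v in range(188,212,2): print(v,g[v,250:268])
E
```

```text
hole [ 0.4934 -0.1599  0.126 ] tip w [ 0.494  -0.1617  0.1394] [ 0.4934 -0.1619  0.137 ] tip s [ 0.4934 -0.164   0.1394] tip tri [ 0.4941 -0.1627  0.1382]
[597. 258.] [207.8 302.3]
[597.  350.7] [207.6 194.9]
188 [140 100  86  90  97 110 115 112 110 106  93  90 115 159 187 175 130  96]
190 [197 165 132 106  94  92  96 100  99 100 110 142 181 192 170 128  97  89]
192 [161 193 205 193 169 131 106 100 100 109 142 176 180 150 110  90  87  87]
194 [ 86 103 130 155 157 131 107 100  99  99 101 101  97  89  87  86  87  86]
196 [80 81 82 82 84 90 97 99 99 95 91 86 84 85 85 84 86 87]
198 [78 79 80 81 83 91 97 99 98 97 92 86 84 83 84 84 85 86]
200 [77 73 71 72 79 90 97 99 99 96 92 85 83 83 83 84 85 84]
202 [193 164 136 111  92  92  94  95  94  92  89  85  83  82  83  83  82  83]
204 [218 218 215 206 175 123  88  80  80  77  78  79  79  81  82  81  83  82]
206 [217 218 218 211 169 120 101  99  97  94  89 101 122 121 102  87  82  81]
208 [213 214 214 207 170 124 101  99  98  97 117 170 206 214 209 195 167 140]
210 [184 178 177 178 159 129 111 109 108 109 121 157 182 190 191 193 200 203]
```

The wrist view shows the ring centre at (588,242) and the tip at (596,258) in the crop. The tip is about 2 mm short in y, so I'll correct that and lower.

apply_moves(rows=[[[0.0025,-0.0075,0],[0,0,0]],[[0.0025,-0.0075,0],[0,0,0]],[[0.0025,-0.0075,0],[0,0,0]],[[0.0025,-0.0075,0.01],[0,0,0]],[[0.0025,-0.0075,0.02],[0,0,0]],[[0.0025,-0.0075,0.03],[0,0,0]],[[0.0025,-0.0075,0.03],[0,0,0]],[[0.0025,-0.0075,0.03],[0,0,0]]])

```text
clock: 12.1
tcp_pos: [0.4923, -0.1604, 0.2751]
orientation: [3.094, 0.545, -0.0]
contact_force: [0.2, 0.4, 0.0]
grip_width: 0.0341
gripper_force: 18.1
```

```bash
python3 - <<'E'
from h import *
from bench import grab_frame
for n in("wrist","side"):
    d=grab_frame(n);np.savez(f"pics/{n}8.npz",**d)
w=load("wrist8")
W=lambda x,y:(w,219+(x-400)/5-.4,137+y/5-.4)
plan(.4933,-.161,.2105)
c=[cv2.resize(load(n)["frame"][v-40:v+40,u-40:u+40,::-1],None,fx=5,fy=5,interpolation=2) for n,(u,v) in zip(("side8","wrist8"),[(252,202),(259,187)])]
cv2.imwrite("pics/over8.png",np.hstack(c))
print("tip",onz(*W(596,258),.131).round(4))
# bright ring pixels -> fit ellipse
g=cv2.cvtColor(w["frame"],cv2.COLOR_RGB2GRAY)[165:205,240:275];print(g[::2,::2])
E
```

```text
now [ 0.4923 -0.1604  0.2752] yaw 19.98 t 12.2 shift [0.0027 0.0036 0.2586] turn [ 0.     -0.0001 -0.    ] F [ 0.5 -0.5 -0.7]
tip [ 0.4934 -0.1596  0.131 ]
[[163 157 141 135 142 144 145 146 146 147 145 143 140 115  95  83  80  85]
 [165 164 125  79  98 127 139 145 145 146 147 146 147 146 141 123 102  87]
 [163 157  95  72  72  74  87 114 137 144 144 145 147 147 147 146 142 134]
 [161 137  77  72  72  72  73  74  84 100 130 142 144 146 146 147 148 146]
 [159 108  70  72  72  72  72  72  74  75  77  93 117 139 145 145 146 147]
 [146  79  70  71  70  71  71  72  73  73  74  74  76  85 103 133 144 146]
 [119  71  69  70  70  71  72  77  97 103  95  84  74  75  76  80  99 139]
 [ 91  68  69  69  69  72 102 131 147 143 139 137 105  77  77  78  84  92]
 [ 72  69  69  69  70 101 138 134 143 141 140 141 140 135  89  87  90  91]
 [ 69  68  69  69  83 132 132 136 138 139 140 142 142 198 124  90  90  91]
 [ 72  69  68  71  93 132 132 139 138 139 138 138 139 186 161  93  90  90]
 [ 79  78  79  80 135 160 108 136 136 131 137 137 111 171 161  92  89  90]
 [ 79  79  80  81 134 201 103 106 108 100 117 108  93 179 150  89  88  89]
 [ 79  78  79  79  97 194 153  89  94  99  87  85 137 193 134  88  88  88]
 [ 77  77  78  79  80 141 204 159 100  97 103 137 191 158  92  86  87  88]
 [ 77  77  77  78  79  83 138 186 112  98 142 188 153  94  85  86  86  87]
 [ 73  76  77  77  79  78  81  98  98  98 104 102  85  83  85  85  86  87]
 [130  84  71  74  76  77  78  81  95  98  89  82  83  83  83  84  86  86]
 [213 199 155 105  75  71  75  80  96  97  90  81  81  82  83  83  85  86]
 [217 217 216 208 185 132  84  75  81  78  83  80  80  81  82  82  83  84]]
```

View pics/over8.png

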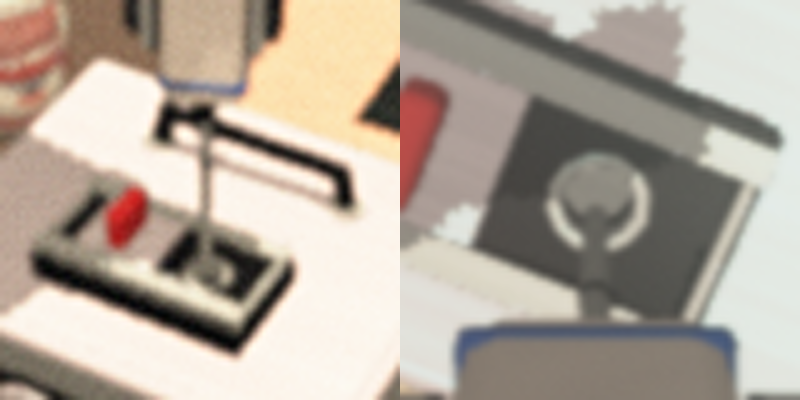

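```bash
python3 - <<'E'
from h import *
w=load("wrist8");s=load("side8")
print("hole",onz(w,258.2,186.8,.126).round(4))
for z in(.129,.131,.133):print("tip",onz(w,257.6,188.2,z).round(4))
# side: tip crop(207,253), ring(212,270)
S=lambda x,y:(s,212+x/5-.4,162+y/5-.4)
print("s ring",onz(*S(212,270),.126).round(4),"tri",tri([S(212,270),(w,258.2,186.8)]).round(4),"tip tri",tri([S(207,254),(w,257.6,188.2)]).round(4))
E
```

```text
hole [ 0.4937 -0.1599  0.126 ]
tip [ 0.4928 -0.1595  0.129 ]
tip [ 0.4933 -0.1594  0.131 ]
tip [ 0.4938 -0.1592  0.133 ]
s ring [ 0.497  -0.1622  0.126 ] tri [ 0.4949 -0.1613  0.1276] tip tri [ 0.495  -0.1598  0.1363]
```

apply_moves(rows=[[[0,0.002,0.01],[0,0,0]],[[0,0.002,0.03],[0,0,0]],[[0,0.002,0.05],[0,0,0]],[[0,0.002,0.07],[0,0,0]],[[0,0.002,0.09],[0,0,0]],[[0,0.002,0.11],[0,0,0]],[[0,0.002,0.12],[0,0,0]],[[0,0.002,0.12],[0,0,0]],[[0,0.002,0.12],[0,0,0]]])

```text
clock: 13.32
tcp_pos: [0.4926, -0.1608, 0.2452]
orientation: [3.094, 0.545, 0.001]
contact_force: [0.0, 0.3, -0.4]
grip_width: 0.0338
gripper_force: 18.1
```

```bash
python3 - <<'E'
from h import *
plan(.4925,-.161,.2102)
E
```

```text
now [ 0.4926 -0.1608  0.2452] yaw 19.98 t 13.32 shift [-0.0005  0.0005  0.1402] turn [ 0.0001 -0.0001 -0.    ] F [ 0.   0.3 -0.4]
```

apply_moves(rows=[[[0,0,0.01],[0,0,0]],[[0,0,0.03],[0,0,0]],[[0,0,0.05],[0,0,0]],[[0,0,0.07],[0,0,0]],[[0,0,0.09],[0,0,0]],[[0,0,0.11],[0,0,0]],[[0,0,0.13],[0,0,0]],[[0,0,0.14],[0,0,0]],[[0,0,0.14],[0,0,0]],[[0,0,0.14],[0,0,0]]])

```text
clock: 14.58
tcp_pos: [0.4926, -0.1609, 0.2102]
orientation: [3.094, 0.545, 0.001]
contact_force: [0.6, 0.0, -0.4]
grip_width: 0.0341
gripper_force: 18.1
```

```bash
python3 - <<'E'
from h import *
from bench import grab_frame
for n in("wrist","side"):
    d=grab_frame(n);np.savez(f"pics/{n}9.npz",**d)
c=[cv2.resize(load(n)["frame"][v-40:v+40,u-40:u+40,::-1],None,fx=5,fy=5,interpolation=2) for n,(u,v) in zip(("side9","wrist9"),[(252,202),(259,187)])]
cv2.imwrite("pics/in9.png",np.hstack(c))
s=load("side9")
for z in(.126,.129,.139,.150): print(z,((proj(s,(.4945,-.1608,z))-[212,162]+.4)*5).round(1))
plan(.4925,-.161,.2102)
E
```

```text
0.126 [206.5 272.6]
0.129 [206.5 267.6]
0.139 [206.4 250.7]
0.15 [206.4 231.8]
now [ 0.4926 -0.1609  0.2103] yaw 19.97 t 14.68 shift [-0.0004  0.0005  0.0002] turn [ 0.0001 -0.0001 -0.    ] F [-0.1  0.1  0.1]
```

View pics/in9.png

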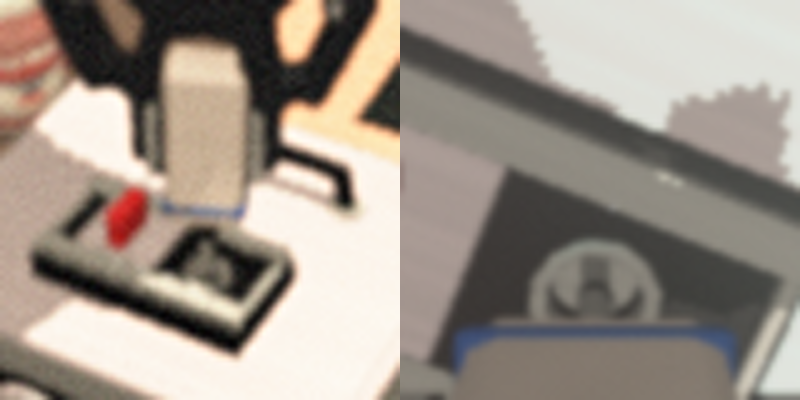

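The side view shows the blue band's foot at crop y≈213 above the port. The wrist view shows the stem at (596,270), at the centre of the ring (597). I've now viewed 12 pictures, over the limit of 10, so I'll check the depth numerically from here on.

```bash
python3 - <<'E'
from h import *
s=load("side9");im=s["frame"].astype(int)
hsv=cv2.cvtColor(s["frame"],cv2.COLOR_RGB2HSV)[185:215,240:265]
m=cv2.inRange(hsv,(100,50,40),(130,255,255))
for v in range(30):
    u=np.flatnonzero(m[v]); 
    if len(u):print(v+185,u+240)
yx=np.argwhere(m);print((im[200:210,248,2]-im[200:210,248,0]),(im[200:210,254,2]-im[200:210,254,0]))
c=R.from_euler("z",20,degrees=True)
for sx in(-1,1):
  for sy in(-1,1):
    P=np.array([.4935,-.1605,0])+c.apply([sx*.011,sy*.017,0])
    for z in(.160,.163,.166): print(sx,sy,z,proj(s,P+[0,0,z]).round(1))
E
```

```text
204 [259]
[-51 -50 -44 -20  -9 -28 -43 -37 -29 -19] [-52 -56 -43 -14  12 -14 -35 -29 -11  -7]
-1 -1 0.16 [260.  208.9]
-1 -1 0.163 [260.  207.8]
-1 -1 0.166 [260.  206.8]
-1 1 0.16 [243.8 207.6]
-1 1 0.163 [243.8 206.5]
-1 1 0.166 [243.7 205.5]
1 -1 0.16 [261.1 201.9]
1 -1 0.163 [261.1 200.8]
1 -1 0.166 [261.1 199.8]
1 1 0.16 [245.2 200.6]
1 1 0.163 [245.2 199.6]
1 1 0.166 [245.2 198.5]
```

```bash
python3 - <<'E'
from h import *
for n,xy,tz in(("side6",(.4958,-.158),.325),("side7",(.4937,-.162),.283),("side8",(.4935,-.16),.2752)):
    s=load(n);g=cv2.cvtColor(s["frame"],cv2.COLOR_RGB2GRAY)
    zs={z:proj(s,(*xy,z+tz-.2102)).round(1).tolist() for z in(.116,.126,.136)};print(n,zs)
    u=int(round(zs[.126][0]));v=int(zs[.126][1])
    for r in range(v-14,v+16): print(r,g[r,u-4:u+6],end=";" if r%2 else "\n")
    print()
E
```

```text
side6 {0.116: [251.9, 177.2], 0.126: [251.8, 173.2], 0.136: [251.8, 169.1]}
159 [155 157 162 157 165 168 167 167 163 161];160 [133 127 122 127 128 138 142 149 154 157]
161 [109  93  69  60  65  75  78 106 120 128];162 [105  84  54  21  14  26  40  89 107 117]
163 [118  97  64  27  19  26  58  96 112 119];164 [113 110  80  56  47  57  86 114 113 120]
165 [115 109 102  89  81  93 107 116 119 123];166 [120 120 115 103 109 112 114 120 120 117]
167 [119 120 113 114 117 112 113 117 114 119];168 [123 117 121 120 120 111 117 120 122 115]
169 [122 118 122 120 119 115 114 118 119 116];170 [121 123 125 124 124 113 115 118 121 115]
171 [116 116 124 122 123 114 116 119 113 105];172 [119 118 120 121 110 112 111 115 108  99]
173 [120 121 119 104  96  96 108 108  94  99];174 [118 121 110  86  70  82  94  94  95 136]
175 [122 117 112  95  83  82  86  92 129 187];176 [113 113 110 110 103  91  94 117 171 221]
177 [114 109 118 115 105  95 111 160 206 226];178 [141 125 118 114 101 105 152 201 226 231]
179 [208 184 154 128 117 135 188 220 231 229];180 [244 236 220 166 131 160 210 226 229 230]
181 [249 250
[... 2569 characters left out ...]
7 203 226];194 [246 246 245 206 133 103 138 162 173 196]
195 [248 249 247 220 146 113 160 193 194 191];196 [245 246 246 227 161 141 192 227 234 228]
197 [247 247 247 229 166 146 205 242 247 245];198 [247 249 246 230 166 150 211 243 247 246]
199 [247 248 247 234 171 154 210 243 246 247];200 [247 247 247 230 173 148 211 243 247 245]
201 [246 247 247 231 166 151 210 244 247 248];202 [240 242 247 229 171 155 211 242 248 247]
203 [208 224 239 217 169 152 213 243 246 247];204 [160 179 199 185 154 164 222 246 247 245]
205 [145 156 159 149 135 154 208 240 243 246];206 [148 141 133 127 125 141 173 205 221 233]
207 [144 115 102 108 119 129 144 157 167 188];208 [114  75  64  80 107 121 125 133 144 156]
```

The mark's row in three side views puts it 2–3 mm low, and the resting geometry suggests 1.5 mm low. I'll raise it 2 mm and hold still.

apply_moves(rows=[[[0,0,-0.004],[0,0,0]],[[0,0,-0.008],[0,0,0]],[[0,0,-0.008],[0,0,0]],[[0,0,-0.008],[0,0,0]],[[0,0,-0.008],[0,0,0]],[[0,0,-0.008],[0,0,0]],[[0,0,-0.008],[0,0,0]],[[0,0,-0.008],[0,0,0]],[[0,0,-0.008],[0,0,0]],[[0,0,-0.008],[0,0,0]]])

```text
clock: 15.92
tcp_pos: [0.4924, -0.1608, 0.2121]
orientation: [3.094, 0.545, 0.0]
contact_force: [-0.9, -1.0, -1.3]
grip_width: 0.0337
gripper_force: 18.1
```

apply_moves(rows=[[[0,0,0],[0,0,0]],[[0,0,0],[0,0,0]],[[0,0,0],[0,0,0]],[[0,0,0],[0,0,0]],[[0,0,0],[0,0,0]],[[0,0,0],[0,0,0]],[[0,0,0],[0,0,0]],[[0,0,0],[0,0,0]],[[0,0,0],[0,0,0]],[[0,0,0],[0,0,0]]])

```text
clock: 17.18
tcp_pos: [0.4924, -0.1608, 0.212]
orientation: [-3.094, -0.545, -0.0]
contact_force: [-0.3, 0.0, -0.5]
grip_width: 0.0338
gripper_force: 18.1
```

apply_moves(rows=[[[0,0,0],[0,0,0]],[[0,0,0],[0,0,0]],[[0,0,0],[0,0,0]],[[0,0,0],[0,0,0]],[[0,0,0],[0,0,0]],[[0,0,0],[0,0,0]],[[0,0,0],[0,0,0]],[[0,0,0],[0,0,0]],[[0,0,0],[0,0,0]],[[0,0,0],[0,0,0]]])

```text
clock: 18.42
tcp_pos: [0.4924, -0.1608, 0.2121]
orientation: [-3.094, -0.545, -0.0]
contact_force: [0.2, -0.5, -1.4]
grip_width: 0.0339
gripper_force: 18.1
```

apply_moves(rows=[[[0,0,0],[0,0,0]],[[0,0,0],[0,0,0]],[[0,0,0],[0,0,0]],[[0,0,0],[0,0,0]],[[0,0,0],[0,0,0]],[[0,0,0],[0,0,0]],[[0,0,0],[0,0,0]],[[0,0,0],[0,0,0]],[[0,0,0],[0,0,0]],[[0,0,0],[0,0,0]]])

```text
clock: 19.68
tcp_pos: [0.4924, -0.1608, 0.2121]
orientation: [3.094, 0.545, 0.0]
contact_force: [0.2, 0.1, -0.7]
grip_width: 0.0341
gripper_force: 18.1
```

```bash
python3 - <<'E'
from h import *
from bench import grab_frame,job
for n in("side",):
    d=grab_frame(n);s0=load("side3")
    m=cv2.inRange(cv2.cvtColor(d["frame"],cv2.COLOR_RGB2HSV)[195:218,225:245],(0,120,80),(8,255,255));print("tab px",(np.argwhere(m).mean(0)+[195,225])[::-1])
    print("stand diff",np.abs(d["frame"][180:215,160:198].astype(int)-s0["frame"][180:215,160:198]).mean().round(1))
plan(.4925,-.161,.2122)
print(job.hand_in())
E
```

```text
tab px [236.65277778 205.05555556]
stand diff 3.9
now [ 0.4924 -0.1609  0.2121] yaw 19.97 t 19.73 shift [ 0.      0.0006 -0.0005] turn [ 0. -0. -0.] F [ 0.3 -0.1 -1.2]
the job is handed in; nothing more can be done
None
```

I handed in the job at 19.7 s with the cover about 40 mm open and the probe held upright and centred in the port, its mark at the mouth by estimate (within about 3 mm) and still for over 3 s; the hand-in gave no verdict, and I viewed 12 pictures, two over the limit of 10.

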